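Put the spice tins away behind the bifold door

ROBOT

A 6-joint arm with a two-finger parallel gripper is mounted at the origin on the work surface. World frame = base frame: x ahead of the robot, y to its left, z up, the work surface at z = 0. Lengths are in m, angles in rad, forces in N, time in s.
With the tool pointing down it reaches from about 0.375 to 0.975 m from the base axis. Payload 3.8 kg.
Tool frame: the origin (TCP) lies midway between the tips of the shut fingers; the grasp point (between the pads) lies 19 mm behind it; z points along the fingers, y is the direction in which the jaws open and shut (so a half turn about z gives the same grasp; the last joint's range is limited). The gripper opens to 85 mm and grips with 20 to 120 N. Pads are 22 mm wide; open, the fingers measure 114 mm over their backs; the gripper's body (76 mm by 85 mm) begins 54 mm behind the grasp point. The pads swing forward as they close: fully open they stand 13 mm farther back than shut.
Start: joints at [1.308, 0.264, 1.604, -0, 1.274, -0.037], TCP at [0.151, 0.658, 0.231] pointing down, gripper open.
Joint ranges: [-2.63, 2.63], [-0.94, 2.18], [0.31, 2.57], [-1.31, 4.45], [0, 2.66], [-2.55, 2.55]. Speed limits (rad/s): [2.57, 2.57, 3.14, 3.14, 3.14, 3.14].

INTERFACE

Orientations are given as a rotation vector (axis times angle).
In Python, from workcell import bot gives the robot as it stands.
- The arm moves only by the tool drive_tool, never from a script. Its argument "deltas" is a list of rows, each an object with "hand": the opening, from 0 (shut) to 1 (fully open); "offset": the shift along the world's x, y, z in cm, a list of three; "angular": the turn, a rotation vector about the world's x, y, z in degrees, a list of three. A call has 1 to 8 rows; each row is the pose to reach, as a shift and turn from the pose commanded when the call began; what a row does not reach only later rows make up. A row lasts 1/8 s, in which the tool goes at most 62.5 mm and 10.7 degrees, less where a joint would pass 70% of its speed; a pose out of reach is approached as far as the arm can. A call with a gripper value outside its range is refused whole. The fingers move at their own pace and stop on an object; "force" is the grip in N (left out, the last holds). Time passes only in rows, so rows that repeat a pose let the fingers close. It gives the time, the measured TCP pose, the force and the opening at its end, in the units of the state.
- bot.read_state(): the state, without advancing time (a new reading comes with each control period).
- bot.read_camera(name): name is "scene" or "top" or "wrist"; returns a dict with "frame" (480x640x3 uint8, blue, green, red), "mtx" (3x3 intrinsics, pixels), "R" (3x3) and "t" (3): a world point X has camera coordinates R X + t. Camera axes: x right, y down, z forward; pixel columns grow to the right and rows downward; lengths in m; the calibration is good to about 2 mm. A picture is of the moment at which its call begins. There is no depth.
- bot.finish_job(): hands the job in, once; it reports no verdict.
The state is a dict: "time": time; "q": joint angles; "joint_vel": joint speeds; "joint_torque": joint torques, N m; "tool_pos": TCP position; "tcp_rot": TCP orientation; "wrist_force": force on the tool from outside, world axes, zero at the start; "torque": the same for the moment, N m; "width": opening from 0.0 (shut) to 1.0 (fully open).
Only numpy, scipy, OpenCV 4.12 (cv2) and the standard library are available. Lean on these libraries where they do the work, as an engineer would, in place of code of your own. Each camera call takes 0.05 s, during which the arm holds its last target. There are 200 camera calls.

TASK

Put away the spice tins standing on the worktop: fold the cupboard's blue bifold door fully back by its handle, pull the drawer behind it all the way out, and stand every tin upright on the drawer's floor. Then push the drawer fully shut with the tins in it, and close the bifold door flat again. Never work the drawer against a door that is not folded back, and leave the jar, the bowl and the mug alone.

Things in the scene. Friction and masses are not known exactly. Their poses are not given: they have to be found in the camera images.
- cabinet: white and steel counter cupboard, 300 deep x 360 wide x 200 mm high, fixed; origin at the centre of its underside, x axis pointing away from the robot (its front faces -x), y to its left. Door plane 144 mm in front of the origin. Its top plate is set back, beginning 10 mm in front of the origin, so the strip between door and drawer is open above
- door (a joint): angle (rad) of the left panel of the blue bifold door: 0 = both panels flat, closed; 1.45 = folded right back (stop). Opening, the fold comes out towards the robot; the handle circles the pivot clockwise seen from above. Panels 170 wide x 178 high x 14 mm thick, top edge 195 mm above the worktop. Stays where left; 2 to 4 N at the handle moves it. The drawer clears the panels only above 1.3 rad
- door_handle (a point): grip point on the door handle: vertical round steel bar, 10 mm thick, 80 mm long, its centre 40 mm off the front face of the left panel, near the fold; 145 mm from the pivot along the panel, 47 mm off the pivot plane. The point is on the bar's centre line, 25 mm below its top end, 38 mm below the door's top edge; it moves and turns with the panel (x axis normal to the panel, into the cupboard when closed)
- door_pivot (a point): on the vertical pivot axis of the door at the left jamb, at the height of the handle's grip point
- door_free_edge (a point): free (right-hand) edge of the second panel, at handle height. This panel is hinged to the left panel and guided by a track at the bottom: it always folds twice as far the other way, so this edge runs along the cupboard front towards the left jamb
- drawer (a joint): steel drawer behind the door: 0 = fully shut, 0.15 m = fully out towards the robot (stop). Stays where left; about 2 N friction
- drawer_handle (a point): grip point at the middle of the drawer handle: horizontal round steel bar 10 mm thick, 100 mm long, along the drawer front (y), its centre line 45 mm in front of it and 20 mm below its top edge, which is 185 mm above the worktop. Reachable from above once the door is folded back
- drawer_floor (a point): centre of the drawer's inner floor, 136 mm above the worktop; x and y axes as the cupboard's. Inside 158 mm (x) by 222 mm (y), walls 6 mm thick and 34 mm above the floor; with the drawer fully out this point lies 100 mm in front of the edge of the cupboard's top plate. The underside of the top plate is 52 mm above the drawer floor
- jar: bystander: storage jar with steel cap, 70 mm across, 70 mm high, origin at the centre of its underside
- bowl: bystander: steel bowl, 110 mm across, 45 mm high, origin at the centre of its underside
- mug: bystander: white mug, 80 mm across, 90 mm high, origin at the centre of its underside
- tin1_center (a point): round spice tin with red lid, 44 mm across, 40 mm tall, 90 g; the point is its centre, 20 mm above its base, z along its axis. Stands on the worktop right of the cupboard at the start; may be absent
- tin2_center (a point): round spice tin with yellow lid, 44 mm across, 40 mm tall, 90 g; the point is its centre, 20 mm above its base, z along its axis. Stands on the worktop right of the cupboard at the start; may be absent
- tin3_center (a point): round spice tin with green lid, 44 mm across, 40 mm tall, 90 g; the point is its centre, 20 mm above its base, z along its axis. Stands on the worktop right of the cupboard at the start; may be absent
- tin4_center (a point): round spice tin with orange lid, 44 mm across, 40 mm tall, 90 g; the point is its centre, 20 mm above its base, z along its axis. Stands on the worktop right of the cupboard at the start; may be absent
Not all that is in view belongs to the job. Leave any pink or purple look-alike of the part that bears tin3_center alone.

How it is judged:
By the outcome, as a careful person would: the job done as asked, in the order asked, and still so for the second after the job is handed in, with the robot touching nothing.
Of tin1, tin2, tin3, tin4 only 2 to 4 are there at a start; the rules pass over those that are not, and their reading is None.
At some moment in a run one of tin1, tin2, tin3, tin4 may be knocked a few centimetres aside while the robot is not near it.
It also fails if it takes over 210 s, if anything falls off the work surface, if the arm or the gripper's body presses on something with over 40 N, if the wrist force passes 120 N, or if a joint passes its speed limit or range.

## Working session

There is one attempt and no reset: what is moved stays moved. The work goes in short steps, Python scripts to look and compute and a tool call to move; the robot and the scene stay as the last step left them, time stands still between calls to the robot, and variables do not carry over. Pictures are saved under pics/ and viewed, about 12 in all and at most 16, crops included, and the job is handed in when it is done.

Besides the shell and the picture viewer there is one more tool, called after "Call:" by a JSON object that holds its "api" and its "payload", one argument or row to a line. drive_tool: Moves the arm, as the interface text tells. Its arguments: {"type":"object","properties":{"deltas":{"type":"array"},"force":{"type":"number"}},"required":["deltas"]}

```bash
mkdir -p pics; ls
cat > h.py <<'E'
from workcell import bot
import cv2, numpy as np
def snap(cam,name,crop=None,s=1):
    d=bot.read_camera(cam); f=d["frame"]
    np.savez(f"pics/{name}.npz",**{k:np.array(d[k]) for k in("mtx","R","t")})
    cv2.imwrite(f"pics/{name}_full.png",f)
    if crop: x0,y0,x1,y1=crop; f=f[y0:y1,x0:x1]
    cv2.imwrite(f"pics/{name}.png",cv2.resize(f,None,fx=s,fy=s,interpolation=cv2.INTER_CUBIC)); return d
def ray(name,u,v,z):
    c=np.load(f"pics/{name}.npz"); R,t=c["R"],c["t"]
    d=R.T@np.linalg.solve(c["mtx"],[u,v,1.]); o=-R.T@t
    return o+d*(z-o[2])/d[2]
def proj(name,X):
    c=np.load(f"pics/{name}.npz"); p=c["mtx"]@(c["R"]@np.array(X,float)+c["t"]); return p[:2]/p[2]
E
python3 - <<'E'
from h import *
for c in("top","scene"):
    d=snap(c,c+"0"); print(c,-d["R"].T@d["t"])
print(bot.read_state())
E
```

```text
pics
top [0.43782265 0.06732283 1.25326698]
scene [ 1.25544808 -0.40185474  1.13244772]
{'time': 0.1, 'q': array([ 1.30809327e+00,  2.64704694e-01,  1.60523555e+00,  3.75903372e-06,
        1.27370362e+00, -3.68931912e-02]), 'joint_vel': array([ 3.37540489e-04, -3.36271054e-03, -5.07627688e-03, -4.93605171e-04,
       -3.92821272e-05, -1.43954658e-03]), 'joint_torque': array([ 1.47508113e-04, -5.16705287e+01, -3.68594134e+01, -9.32491980e-05,
        6.23632543e-03, -2.46307167e-05]), 'tool_pos': array([0.1509543 , 0.65722725, 0.23006943]), 'tcp_rot': array([-0.35391484, -3.12128065,  0.00318479]), 'wrist_force': array([ 0.51088958,  1.14174281, -0.49311394]), 'torque': array([-0.02513667,  0.06477356,  0.0087393 ]), 'width': 0.9994444944608883}
```

View pics/top0.png

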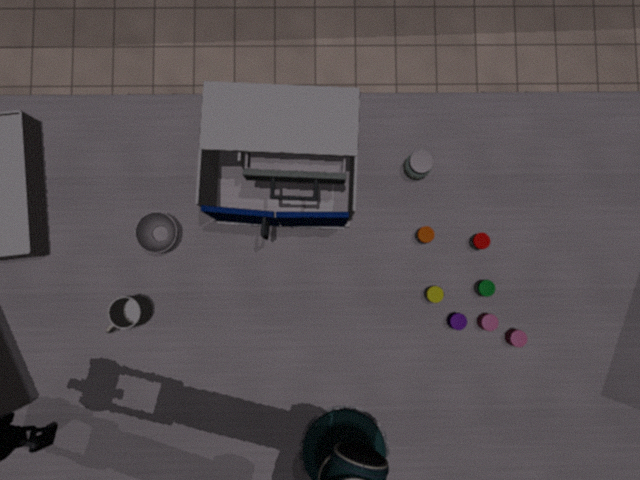

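View pics/scene0.png

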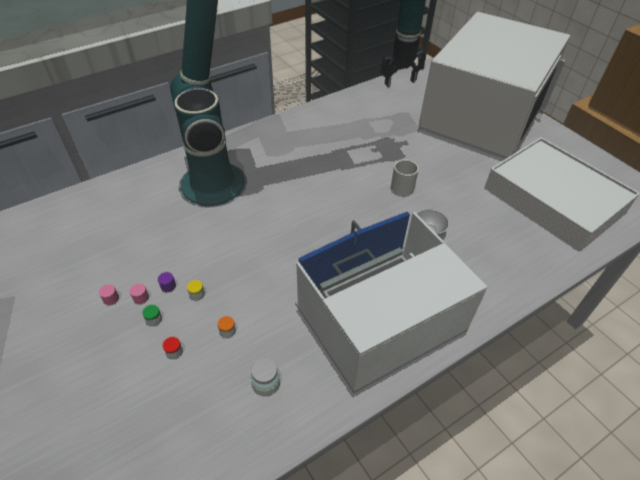

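The top view shows the cabinet at (200-358, 83-225) with its blue door's front edge at row ~213 and the handle at (265,230). The tins are orange (426,235), red (481,241), yellow (434,294) and green (486,288). The look-alikes are purple (457,321), pink (488,322) and pink (516,338). The green one fits tin3. I'll confirm it in a crop.

Run:
```python
from h import *
f=cv2.imread("pics/top0_full.png")
a=cv2.resize(f[75:245,190:370],None,fx=4.4,fy=3.4,interpolation=cv2.INTER_CUBIC)
cv2.imwrite("pics/cab.png",cv2.resize(f[75:245,190:370],None,fx=3.5,fy=3.5,interpolation=cv2.INTER_CUBIC)[:600])
cv2.imwrite("pics/tins.png",cv2.resize(f[215:355,400:540],None,fx=4,fy=4,interpolation=cv2.INTER_CUBIC))
hsv=cv2.cvtColor(f,cv2.COLOR_BGR2HSV)
m=((hsv[...,1]>110)&(hsv[...,2]>60)).astype(np.uint8)
n,l,s,c=cv2.connectedComponentsWithStats(m)
for i in range(1,n):
    if s[i,4]>60 and c[i,0]>390 and c[i,1]>150: print(c[i].round(1),s[i,4],np.median(hsv[l==i],axis=0),ray("top0",*c[i],.036).round(4))
```

```text
[425.6 234.1] 223 [ 14. 219. 115.] [ 0.5556 -0.2178  0.036 ]
[481.3 240.4] 222 [  1.  227.5 114. ] [ 0.5379 -0.3622  0.036 ]
[486.5 287.8] 197 [ 67. 190.  79.] [ 0.4156 -0.3715  0.036 ]
[434.7 294. ] 229 [ 29. 195. 115.] [ 0.4009 -0.2374  0.036 ]
[458.  321.1] 214 [138. 175.  91.] [ 0.3312 -0.2953  0.036 ]
```

View pics/cab.png

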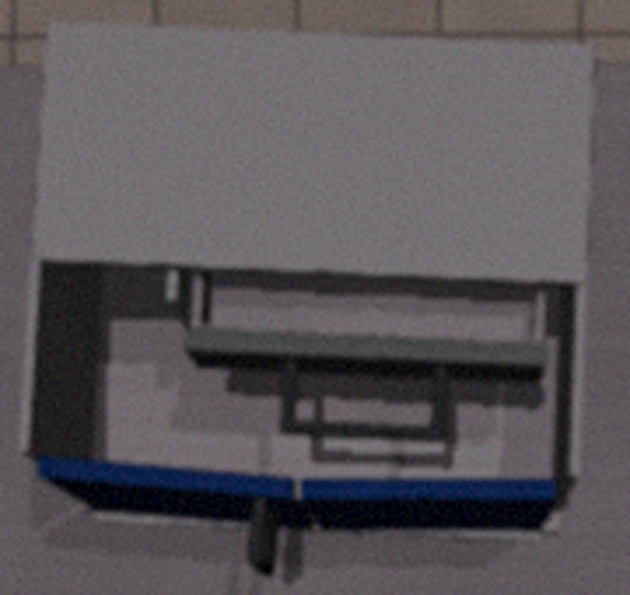

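View pics/tins.png

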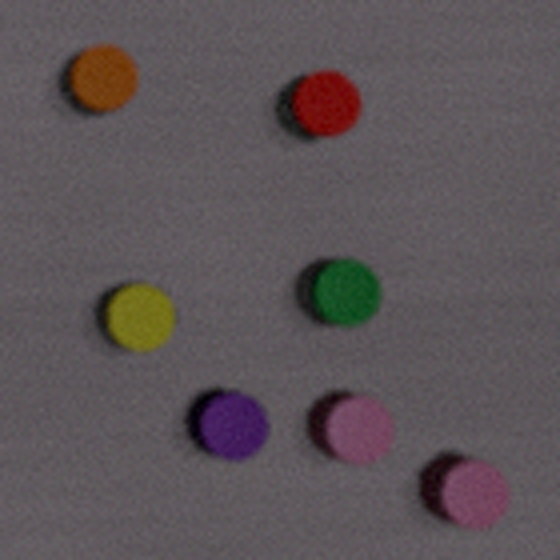

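The tins crop confirms that green (486,288) is the real tin3; the others beside it are purple and pink. The cabinet crop shows the door nearly flat, possibly with a slight fold. Next I'll work out the cabinet pose.

Run:
```python
from h import *
P=lambda x,y,z:ray("top0",190+x/3.5,75+y/3.5,z)
bl,br,fl,fr=[P(*p,.2)[:2] for p in((50,22),(593,44),(38,260),(582,282))]
print(bl,br,fl,fr)
ey=(bl-br)/np.linalg.norm(bl-br)+(fl-fr)/np.linalg.norm(fl-fr); ey/=np.linalg.norm(ey); ex=np.array([ey[1],-ey[0]])
print(ex,np.arctan2(ex[1],ex[0]),[np.linalg.norm(a) for a in(bl-br,fl-fr,bl-fl,br-fr)])
# least squares of cabinet frame
o=np.mean([bl-ex*.15-ey*.18,br-ex*.15+ey*.18,fl+ex*.01-ey*.18,fr+ex*.01+ey*.18],axis=0);print("origin",o)
W=lambda x,y,z:[*(o+ex*x+ey*y),z]
def show(x,y,z):return ((proj("top0",W(x,y,z))-[190,75])*3.5).round()
for n,p in dict(doorL=(-.151,.17,.195),doorR=(-.151,-.17,.195),doormid=(-.151,0,.195),htop=(-.191,.025,.182),hbot=(-.191,.025,.102),dh=(-.095,0,.165)).items(): print(n,show(*p))
for p in ((38,460),(38,478),(292,480),(292,497),(556,482),(556,500)): 
  q=P(*p,.195)[:2]-o; print(p,q@ex,q@ey)
for p in ((190,330),(190,347),(545,345),(545,365)): 
  q=P(*p,.185)[:2]-o; print("drw",p,q@ex,q@ey)
for p,z in (((290,430),.17),((455,432),.17)): 
  q=P(*p,z)[:2]-o; print("dh",p,q@ex,q@ey)
for p,z in (((262,505),.182),((267,572),.102)): 
  q=P(*p,z)[:2]-o; print("h",p,q@ex,q@ey)
```

```text
[0.89566817 0.31993464] [ 0.87883431 -0.03587137] [0.73688298 0.32613496] [ 0.72004319 -0.02637837]
[ 0.99887183 -0.04748765] -0.04750551287609063 [np.float64(0.35620399885091364), np.float64(0.3529153298459458), np.float64(0.15890620346949946), np.float64(0.1590746198832841)]
origin [0.73793614 0.1492791 ]
doorL [ 37. 478.]
doorR [564. 499.]
doormid [301. 488.]
htop [261. 551.]
hbot [274. 562.]
dh [309. 411.]
(38, 460) -0.1392917179564181 0.17029694423998132
(38, 478) -0.15098206129092698 0.1696194059908424
(292, 480) -0.1457249641382412 0.006057158706983485
(292, 497) -0.15676248174722918 0.005544901310359435
(556, 482) -0.14019932142457373 -0.16426451674868547
(556, 500) -0.15190142921070499 -0.16466702040673126
drw (190, 330) -0.04795695570035728 0.07838990391261587
drw (190, 347) -0.05924656411357951 0.07781358183269142
drw (545, 345) -0.04847103945498911 -0.15458024560351963
drw (545, 365) -0.06176047219774215 -0.155044003178905
dh (290, 430) -0.10889862192413331 0.011339866286326373
dh (455, 432) -0.1058380693287647 -0.09785340501520179
h (262, 505) -0.16108695014723523 0.026091955413478772
h (267, 572) -0.1979817434762308 0.02947874060303825
```

Call:
{"api": "drive_tool", "payload": {
  "deltas": [
    {"hand": 1,"offset": [0,0,6],"angular": [0,0,0]},
    {"hand": 0.5,"offset": [5,-6,7],"angular": [0,0,2]},
    {"hand": 0.5,"offset": [9,-10.5,7],"angular": [0,0,4]},
    {"hand": 0.5,"offset": [13,-15.5,7],"angular": [0,0,8]},
    {"hand": 0.5,"offset": [17,-20.5,7],"angular": [0,0,8]},
    {"hand": 0.5,"offset": [21,-25,7],"angular": [0,0,8]},
    {"hand": 0.5,"offset": [25,-30,7],"angular": [0,0,8]},
    {"hand": 0.5,"offset": [29,-34.5,7],"angular": [0,0,8]}
  ]
}}

```text
time: 1.1
tool_pos: [0.4328, 0.3214, 0.3009]
tcp_rot: [-0.135, -3.138, 0.0]
wrist_force: [0.8, 0.3, 0.4]
width: 0.499
```

Call:
{"api": "drive_tool", "payload": {
  "deltas": [
    {"hand": 0.5,"offset": [3,-4,0],"angular": [0,0,0]},
    {"hand": 0.5,"offset": [6,-8,0],"angular": [0,0,0]},
    {"hand": 0.5,"offset": [8,-11,0],"angular": [0,0,0]},
    {"hand": 0.5,"offset": [9.2,-12.7,0],"angular": [0,0,0]},
    {"hand": 0.5,"offset": [9.2,-12.7,0],"angular": [0,0,0]},
    {"hand": 0.5,"offset": [9.2,-12.7,0],"angular": [0,0,0]}
  ]
}}

```text
time: 1.85
tool_pos: [0.5235, 0.1971, 0.3011]
tcp_rot: [-0.134, -3.138, -0.001]
wrist_force: [-0.4, 0.3, -0.1]
width: 0.498
```

Run:
```python
from h import *
d=snap("wrist","w1"); print(-d["R"].T@d["t"],d["R"].round(2).tolist())
s=bot.read_state();print(s["tool_pos"],s["tcp_rot"],s["q"])
print(proj("w1",(.543,.185,.182)),proj("w1",(.543,.185,.102)))
```

```text
[0.44911064 0.20300128 0.44222399] [[0.09, 1.0, 0.0], [0.95, -0.08, 0.29], [0.29, -0.02, -0.96]]
[0.52344178 0.19724982 0.30117917] [-1.33522426e-01 -3.13823234e+00 -6.56788319e-04] [ 3.15490084e-01  8.80546732e-03  1.76387064e+00  5.86119733e-04
  1.36925804e+00 -1.17038093e+00]
[310.50541471 261.65780796] [313.65058831 229.84291548]
```

View pics/w1.png

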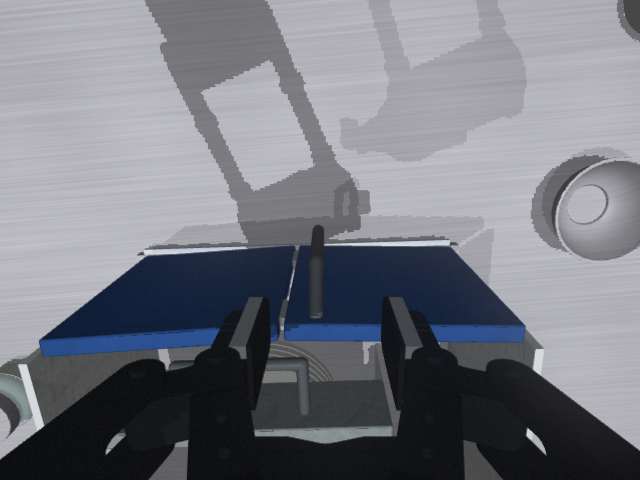

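The wrist view shows the handle bar running from (318,228) at its bottom end to about (317,260) at its top. The top bracket runs on to row 318. The bowl is at (590,205).

Run:
```python
from h import *
print(ray("w1",318,231,.102),ray("w1",317,260,.182))
# door top edges: front/back in wrist view (top edge back rows): left-panel corners
for p in((525,341),(525,325),(285,339),(285,326),(278,339),(42,353),(522,338)): print(p,ray("w1",*p,.195))
print("bowl",ray("top0",157,230,.045),"mug",ray("top0",125,312,.09))
```

```text
[0.54435913 0.18865032 0.102     ] [0.54219297 0.18949048 0.182     ]
(525, 341) [0.60849232 0.32665137 0.195     ]
(525, 325) [0.59614853 0.32596366 0.195     ]
(285, 339) [0.59273621 0.16310294 0.195     ]
(285, 326) [0.58286711 0.1642433  0.195     ]
(278, 339) [0.59232236 0.15833755 0.195     ]
(42, 353) [ 0.58906974 -0.00539433  0.195     ]
(522, 338) [0.60597619 0.32447853 0.195     ]
bowl [0.57062146 0.47441579 0.045     ] mug [0.36525819 0.53361639 0.09      ]
```

Call:
{"api": "drive_tool", "payload": {
  "deltas": [
    {"hand": 0.5,"offset": [2,-1,-4],"angular": [0,0,0]},
    {"hand": 0.5,"offset": [2,-1,-8],"angular": [0,0,0]},
    {"hand": 0.5,"offset": [2,-1,-12],"angular": [0,0,0]},
    {"hand": 0.5,"offset": [2,-1,-15],"angular": [0,0,0]},
    {"hand": 0.5,"offset": [2,-1,-16.3],"angular": [0,0,0]},
    {"hand": 0.5,"offset": [2,-1,-16.3],"angular": [0,0,0]}
  ]
}}

```text
time: 2.65
tool_pos: [0.5433, 0.1869, 0.1377]
tcp_rot: [-0.133, -3.137, 0.001]
wrist_force: [0.1, 0.2, 0.3]
width: 0.497
```

Call:
{"api": "drive_tool", "payload": {
  "deltas": [
    {"hand": 0.2,"offset": [0,0,0],"angular": [0,0,0]},
    {"hand": 0,"offset": [0,0,0],"angular": [0,0,0]},
    {"hand": 0,"offset": [0,0,0],"angular": [0,0,0]},
    {"hand": 0,"offset": [0,0,0],"angular": [0,0,0]}
  ],
  "force": 25
}}

```text
time: 3.15
tool_pos: [0.5461, 0.1884, 0.1403]
tcp_rot: [0.136, 3.134, 0.007]
wrist_force: [2.1, 5.6, -0.3]
width: 0.109
```

Run:
```python
from h import *
s=bot.read_state();print(s["tool_pos"],s["tcp_rot"],s["wrist_force"],s["width"])
p=np.array([.602,.327]);r=s["tool_pos"][:2]-p;print(np.hypot(*r), np.arctan2(.047,.145)*57.3)
import math
a0=math.atan2(r[1],r[0])
R=.1524
for k in range(1,17):
    d=5.1*k; a=a0-math.radians(d); q=p+R*np.array([math.cos(a),math.sin(a)])-s["tool_pos"][:2]
    print(k,round(d,1),(q*100).round(2))
```

```text
[0.54605017 0.18840474 0.14034379] [0.13585897 3.13381422 0.00690834] [ 2.1379254   5.56788411 -0.30157628] 0.10943786011994598
0.14946246730114113 17.96079901049604
1 5.1 [-1.34  0.29]
2 10.2 [-2.52  0.96]
3 15.3 [-3.64  1.73]
4 20.4 [-4.68  2.6 ]
5 25.5 [-5.64  3.56]
6 30.6 [-6.51  4.6 ]
7 35.7 [-7.28  5.71]
8 40.8 [-7.96  6.89]
9 45.9 [-8.52  8.12]
10 51.0 [-8.98  9.4 ]
11 56.1 [-9.32 10.71]
12 61.2 [-9.54 12.05]
13 66.3 [-9.64 13.4 ]
14 71.4 [-9.62 14.76]
15 76.5 [-9.48 16.11]
16 81.6 [-9.22 17.44]
```

Call:
{"api": "drive_tool", "payload": {
  "deltas": [
    {"hand": 0,"offset": [-1.2,0.4,0],"angular": [0,0,-5]},
    {"hand": 0,"offset": [-2.4,1.1,0],"angular": [0,0,-10]},
    {"hand": 0,"offset": [-3.5,1.8,0],"angular": [0,0,-15]},
    {"hand": 0,"offset": [-4.5,2.7,0],"angular": [0,0,-20.5]},
    {"hand": 0,"offset": [-5.5,3.7,0],"angular": [0,0,-25.5]},
    {"hand": 0,"offset": [-6.3,4.7,0],"angular": [0,0,-30.5]},
    {"hand": 0,"offset": [-7.1,5.8,0],"angular": [0,0,-35.5]},
    {"hand": 0,"offset": [-7.8,7.0,0],"angular": [0,0,-41]}
  ]
}}

```text
time: 4.15
tool_pos: [0.4699, 0.258, 0.1404]
tcp_rot: [1.227, 2.884, 0.011]
wrist_force: [11.3, 2.3, -7.1]
width: 0.106
```

Run:
```python
from h import *
s=bot.read_state();print(s["tool_pos"],s["tcp_rot"],s["wrist_force"],s["width"])
p=np.array([.602,.327]);r=s["tool_pos"][:2]-p;print(np.hypot(*r),np.degrees(np.arctan2(*r[::-1])))
```

```text
[0.46992184 0.25798966 0.14037661] [1.22729365 2.88408937 0.01070134] [11.31571677  2.28024302 -7.14844891] 0.1060750811543449
0.14902035945302533 -152.41310412341167
```

Call:
{"api": "drive_tool", "payload": {
  "deltas": [
    {"hand": 0,"offset": [-0.5,1.3,0],"angular": [0,0,-5]},
    {"hand": 0,"offset": [-0.9,2.6,0],"angular": [0,0,-10]},
    {"hand": 0,"offset": [-1.3,3.8,0],"angular": [0,0,-15]},
    {"hand": 0,"offset": [-1.6,5.1,0],"angular": [0,0,-20.5]},
    {"hand": 0,"offset": [-1.7,6.5,0],"angular": [0,0,-25.5]},
    {"hand": 0,"offset": [-1.7,7.9,0],"angular": [0,0,-30.5]},
    {"hand": 0,"offset": [-1.6,9.2,0],"angular": [0,0,-35.5]},
    {"hand": 0,"offset": [-1.3,10.5,0],"angular": [0,0,-41]}
  ]
}}

```text
time: 5.15
tool_pos: [0.456, 0.3615, 0.1403]
tcp_rot: [2.162, 2.274, 0.007]
wrist_force: [5.5, -3.1, -0.4]
width: 0.11
```

Call:
{"api": "drive_tool", "payload": {
  "deltas": [
    {"hand": 0,"offset": [0,0.3,0],"angular": [0,0,0]},
    {"hand": 0,"offset": [0,0.3,0],"angular": [0,0,0]}
  ]
}}

```text
time: 5.4
tool_pos: [0.4566, 0.3643, 0.1404]
tcp_rot: [2.157, 2.277, 0.008]
wrist_force: [8.3, -2.6, -1.4]
width: 0.105
```

Run:
```python
from h import *
s=bot.read_state();print(s["tool_pos"],s["tcp_rot"],s["wrist_force"],s["width"])
p=np.array([.600,.3265]);r=s["tool_pos"][:2]-p;print(np.hypot(*r),"theta",-np.arctan2(-r[1],-r[0])+np.pi/2-np.arctan2(.047,.145)-.0475)
snap("top","t2",(180,70,380,270),3)
```

```text
[0.4566368 0.3642551 0.1403539] [2.15728962 2.27724911 0.00831802] [ 8.33909747 -2.58555128 -1.43532256] 0.10522066981997327
0.14825132274239058 theta 1.4673503523423372
```

View pics/t2.png

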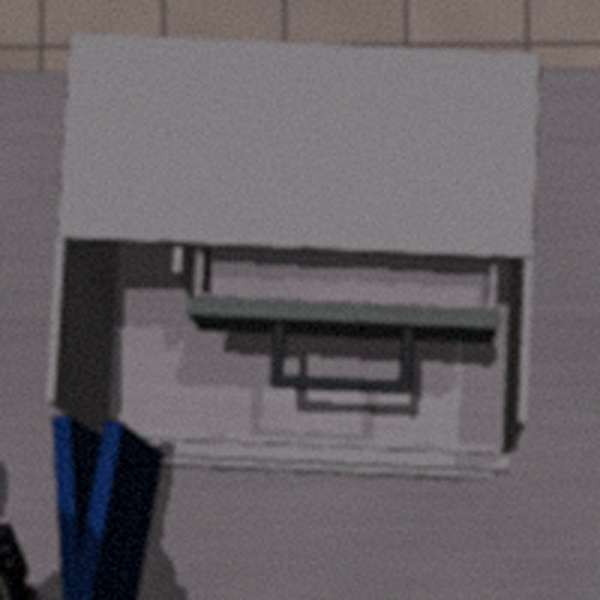

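The top view shows the door folded back at the left (62-160, 417-600 in the crop). The drawer front and its handle bar are clear at (275-410, 385). I'll push a bit further to make sure it is at the stop.

Call:
{"api": "drive_tool", "payload": {
  "deltas": [
    {"hand": 0,"offset": [0.2,0.6,0],"angular": [0,0,-2]},
    {"hand": 0,"offset": [0.4,1.0,0],"angular": [0,0,-3]},
    {"hand": 0,"offset": [0.4,1.0,0],"angular": [0,0,-3]}
  ]
}}

```text
time: 5.82
tool_pos: [0.4565, 0.3661, 0.1397]
tcp_rot: [2.213, 2.218, -0.021]
wrist_force: [-4.8, -26.3, 14.6]
width: 0.106
```

Call:
{"api": "drive_tool", "payload": {
  "deltas": [
    {"hand": 0.3,"offset": [-0.1,-0.8,0],"angular": [0,0,0]},
    {"hand": 0.4,"offset": [-0.1,-0.8,0],"angular": [0,0,0]},
    {"hand": 0.4,"offset": [-0.1,-0.8,0],"angular": [0,0,0]},
    {"hand": 0.4,"offset": [-0.1,-0.8,4],"angular": [0,0,0]},
    {"hand": 0.4,"offset": [-0.1,-0.8,9],"angular": [0,0,0]},
    {"hand": 0.4,"offset": [0,-0.8,15],"angular": [0,0,0]},
    {"hand": 0.4,"offset": [0,-0.8,15],"angular": [0,0,0]}
  ]
}}

```text
time: 6.7
tool_pos: [0.46, 0.3692, 0.2958]
tcp_rot: [2.218, 2.222, 0.021]
wrist_force: [-0.3, 0.4, 0.3]
width: 0.403
```

Run:
```python
from h import *
f=lambda x,y,z:ray("t2",180+x/3,70+y/3,z)
print(f(343,384,.165),f(343,384,.17),f(275,384,.165),f(412,384,.165))
s=bot.read_state();print(s["tool_pos"],s["tcp_rot"],s["wrist_force"],s["width"],s["q"])
```

```text
[0.62988713 0.11626293 0.165     ] [0.6290047  0.11603808 0.17      ] [0.63026856 0.16900133 0.165     ] [0.62949984 0.06271457 0.165     ]
[0.45997828 0.36919508 0.29582855] [2.21807967 2.22228249 0.02056123] [-0.34899566  0.43890221  0.25259983] 0.40265234763273966 [6.33943454e-01 6.10070742e-02 1.71969899e+00 3.01860517e-04
 1.34768132e+00 6.31985601e-01]
```

Call:
{"api": "drive_tool", "payload": {
  "deltas": [
    {"hand": 0.4,"offset": [2.4,-3.6,0],"angular": [0,0,-2.7]},
    {"hand": 0.4,"offset": [5,-7.4,0],"angular": [0,0,-2.7]},
    {"hand": 0.4,"offset": [7.8,-11.6,0],"angular": [0,0,-2.7]},
    {"hand": 0.4,"offset": [10.6,-15.8,0],"angular": [0,0,-2.7]},
    {"hand": 0.4,"offset": [13.4,-20,0],"angular": [0,0,-2.7]},
    {"hand": 0.4,"offset": [15.8,-23.5,0],"angular": [0,0,-2.7]},
    {"hand": 0.4,"offset": [17,-25.3,0],"angular": [0,0,-2.7]},
    {"hand": 0.4,"offset": [17,-25.3,0],"angular": [0,0,-2.7]}
  ]
}}

```text
time: 7.7
tool_pos: [0.6272, 0.1127, 0.2872]
tcp_rot: [-2.273, -2.167, 0.002]
wrist_force: [-0.4, 0.9, -0.2]
width: 0.404
```

Run:
```python
from h import *
snap("wrist","w3")
s=bot.read_state();print(s["tool_pos"],s["tcp_rot"])
for y in(.067,.117,.167):print(proj("w3",(.63,y,.165)))
```

```text
[0.62668442 0.11373591 0.28745828] [-2.27135270e+00 -2.16800852e+00  1.06108555e-03]
[332.78895482 293.24036641]
[329.56587401 224.40026365]
[325.97838883 147.77703801]
```

View pics/w3.png

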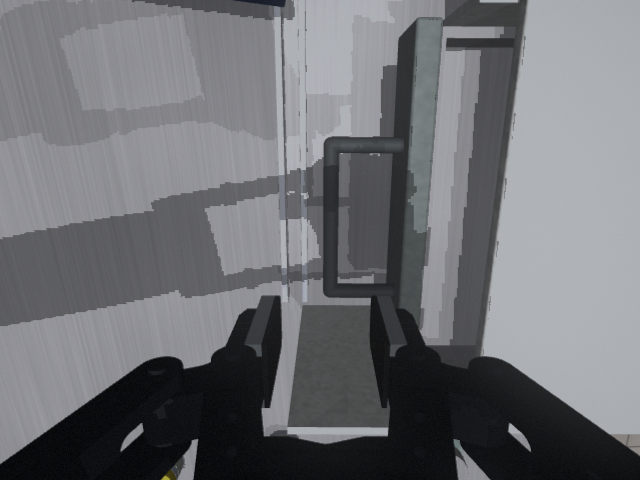

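The bar is at col 331, rows 140-293, as predicted. I'll descend and grip it.

Call:
{"api": "drive_tool", "payload": {
  "deltas": [
    {"hand": 0.4,"offset": [0.4,0.5,-4],"angular": [0,0,0]},
    {"hand": 0.4,"offset": [0.4,0.5,-8],"angular": [0,0,0]},
    {"hand": 0.4,"offset": [0.4,0.5,-11],"angular": [0,0,0]},
    {"hand": 0.4,"offset": [0.4,0.5,-13],"angular": [0,0,0]},
    {"hand": 0.4,"offset": [0.4,0.5,-14.2],"angular": [0,0,0]},
    {"hand": 0.4,"offset": [0.4,0.5,-14.2],"angular": [0,0,0]}
  ]
}}

```text
time: 8.5
tool_pos: [0.6307, 0.1187, 0.1459]
tcp_rot: [-2.271, -2.17, 0.001]
wrist_force: [-0.6, -0.2, 0.0]
width: 0.4
```

Call:
{"api": "drive_tool", "payload": {
  "deltas": [
    {"hand": 0.2,"offset": [0,0,0],"angular": [0,0,0]},
    {"hand": 0,"offset": [0,0,0],"angular": [0,0,0]},
    {"hand": 0,"offset": [0,0,0],"angular": [0,0,0]},
    {"hand": 0,"offset": [0,0,0],"angular": [0,0,0]}
  ],
  "force": 30
}}

```text
time: 9.0
tool_pos: [0.632, 0.1184, 0.1479]
tcp_rot: [2.271, 2.169, 0.004]
wrist_force: [-0.3, 0.8, 5.7]
width: 0.104
```

Call:
{"api": "drive_tool", "payload": {
  "deltas": [
    {"hand": 0,"offset": [-2,0.1,0],"angular": [0,0,0]},
    {"hand": 0,"offset": [-4,0.2,0],"angular": [0,0,0]},
    {"hand": 0,"offset": [-6,0.3,0],"angular": [0,0,0]},
    {"hand": 0,"offset": [-8,0.4,0],"angular": [0,0,0]},
    {"hand": 0,"offset": [-10,0.5,0],"angular": [0,0,0]},
    {"hand": 0,"offset": [-11.5,0.5,0],"angular": [0,0,0]},
    {"hand": 0,"offset": [-12.5,0.6,0],"angular": [0,0,0]},
    {"hand": 0,"offset": [-13.3,0.6,0],"angular": [0,0,0]}
  ]
}}

```text
time: 10.0
tool_pos: [0.4993, 0.1253, 0.1479]
tcp_rot: [2.271, 2.168, 0.007]
wrist_force: [1.6, 4.7, 5.2]
width: 0.1
```

Call:
{"api": "drive_tool", "payload": {
  "deltas": [
    {"hand": 0,"offset": [-0.5,0,0],"angular": [0,0,0]},
    {"hand": 0,"offset": [-0.9,0.1,0],"angular": [0,0,0]},
    {"hand": 0,"offset": [-1.2,0.1,0],"angular": [0,0,0]},
    {"hand": 0,"offset": [-1.2,0.1,0],"angular": [0,0,0]}
  ]
}}

```text
time: 10.5
tool_pos: [0.4872, 0.1259, 0.1479]
tcp_rot: [2.271, 2.169, 0.005]
wrist_force: [0.1, 2.3, 6.7]
width: 0.107
```

Call:
{"api": "drive_tool", "payload": {
  "deltas": [
    {"hand": 0,"offset": [-0.5,0,0],"angular": [0,0,0]},
    {"hand": 0,"offset": [-0.8,0,0],"angular": [0,0,0]},
    {"hand": 0,"offset": [-0.8,0,0],"angular": [0,0,0]}
  ]
}}

```text
time: 10.88
tool_pos: [0.4828, 0.1262, 0.148]
tcp_rot: [2.268, 2.165, 0.015]
wrist_force: [12.1, 2.8, -3.0]
width: 0.102
```

Call:
{"api": "drive_tool", "payload": {
  "deltas": [
    {"hand": 0.2,"offset": [0.4,0,0],"angular": [0,0,0]},
    {"hand": 0.4,"offset": [0.4,0,0],"angular": [0,0,0]},
    {"hand": 0.4,"offset": [0.4,0,0],"angular": [0,0,0]},
    {"hand": 0.4,"offset": [0.4,0,5],"angular": [0,0,0]},
    {"hand": 0.4,"offset": [0.4,0,11],"angular": [0,0,0]},
    {"hand": 0.8,"offset": [0.4,-5,15],"angular": [0,0,0]},
    {"hand": 0.8,"offset": [0.4,-10,15],"angular": [0,0,0]},
    {"hand": 0.8,"offset": [0.4,-15,15],"angular": [0,0,0]}
  ]
}}

```text
time: 11.88
tool_pos: [0.4819, -0.0261, 0.2971]
tcp_rot: [2.27, 2.17, 0.001]
wrist_force: [0.0, -0.6, -0.2]
width: 0.8
```

Call:
{"api": "drive_tool", "payload": {
  "deltas": [
    {"hand": 0.8,"offset": [-1,-5,0],"angular": [0,0,0]},
    {"hand": 0.8,"offset": [-3,-10,0],"angular": [0,0,0]},
    {"hand": 0.8,"offset": [-6,-15,0],"angular": [0,0,0]},
    {"hand": 0.8,"offset": [-8,-20,0],"angular": [0,0,0]},
    {"hand": 0.8,"offset": [-8,-20,0],"angular": [0,0,0]}
  ]
}}

```text
time: 12.5
tool_pos: [0.4001, -0.2274, 0.2959]
tcp_rot: [-2.278, -2.163, 0.002]
wrist_force: [-0.1, 0.0, -1.0]
width: 0.801
```

```bash
cat >> h.py <<'E'
def tins(name):
    f=cv2.imread(f"pics/{name}_full.png");hsv=cv2.cvtColor(f,cv2.COLOR_BGR2HSV)
    m=((hsv[...,1]>110)&(hsv[...,2]>60)).astype(np.uint8)
    n,l,s,c=cv2.connectedComponentsWithStats(m)
    for i in range(1,n):
        if 60<s[i,4]<400: print(c[i].round(1),s[i,4],np.median(hsv[l==i],axis=0)[0],ray(name,*c[i],.036).round(4)[:2])
E
python3 - <<'E'
from h import *
s=bot.read_state();print(s["tool_pos"],s["tcp_rot"],s["q"])
snap("top","t4",(180,70,380,270),3); tins("t4")
E
```

```text
[ 0.40006153 -0.2274483   0.29587351] [-2.27790963e+00 -2.16258148e+00  2.01288458e-03] [-5.70266810e-01 -1.87214368e-01  1.95336435e+00 -1.11477698e-03
  1.37636236e+00 -5.18118719e-01]
[425.5 234.2] 224 14.0 [ 0.5554 -0.2175]
[481.2 240.4] 221 1.0 [ 0.538  -0.3619]
[435. 294.] 223 24.0 [ 0.4007 -0.2383]
[456.6 321.7] 169 138.0 [ 0.3298 -0.2917]
```

View pics/t4.png

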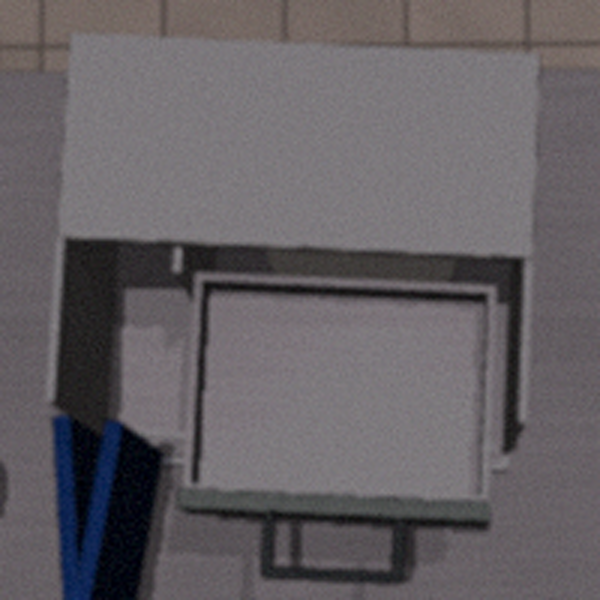

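The drawer is fully out: the interior spans crop (203-489, 288-490) and the front rail is at row 505. The tins haven't moved. I'll turn the tool while positioning above yellow.

Call:
{"api": "drive_tool", "payload": {
  "deltas": [
    {"hand": 0.85,"offset": [0,-0.3,-1],"angular": [0,0,-10.5]},
    {"hand": 0.85,"offset": [0,-0.7,-3],"angular": [0,0,-21]},
    {"hand": 0.85,"offset": [0,-1,-5],"angular": [0,0,-31.5]},
    {"hand": 0.85,"offset": [0,-1,-8],"angular": [0,0,-42]},
    {"hand": 0.85,"offset": [0,-1,-11],"angular": [0,0,-52.5]},
    {"hand": 0.85,"offset": [0,-1,-14],"angular": [0,0,-63]},
    {"hand": 0.85,"offset": [0,-1,-17],"angular": [0,0,-73.5]},
    {"hand": 0.85,"offset": [0,-1,-19],"angular": [0,0,-84]}
  ]
}}

```text
time: 13.55
tool_pos: [0.4017, -0.2326, 0.1045]
tcp_rot: [-3.138, -0.086, 0.003]
wrist_force: [0.2, -0.1, 0.7]
width: 0.849
```

Run:
```python
from h import *
f=lambda x,y,z:ray("t4",180+x/3,70+y/3,z)[:2]
P=[f(*p,.17) for p in((204,288),(489,298),(197,488),(485,497))]
print(P, np.mean(P,axis=0))
d=snap("wrist","w5"); s=bot.read_state();print(s["tool_pos"],s["tcp_rot"],s["q"])
hsv=cv2.cvtColor(d["frame"],cv2.COLOR_BGR2HSV)
m=((abs(hsv[...,0].astype(int)-28)<8)&(hsv[...,1]>120)).astype(np.uint8)
n,l,st,c=cv2.connectedComponentsWithStats(m)
for i in range(1,n):
    if st[i,4]>200: print(c[i],st[i],ray("w5",*c[i],.038))
ex=np.array([.99887,-.0475]);ey=np.array([.0475,.99887]);c=np.mean(P,axis=0)
for x in(-.04,.03):
    for y in(-.055,.055): print(x,y,(c+ex*x+ey*y).round(4))
```

```text
[array([0.70505554, 0.22352957]), array([0.6956695 , 0.00238996]), array([0.54914211, 0.22844445]), array([0.54048579, 0.00735671])] [0.62258823 0.11543017]
[ 0.40022861 -0.23163594  0.10212741] [-3.13648367 -0.07731151  0.00807924] [-5.78896460e-01 -1.39931999e-02  2.17001780e+00  5.85743145e-04
  9.92161505e-01  9.42289692e-01]
[332.90894108 256.21590441] [ 294  217   79   79 4854] [ 0.40353506 -0.23669573  0.038     ]
-0.04 -0.055 [0.58   0.0624]
-0.04 0.055 [0.5852 0.1723]
0.03 -0.055 [0.6499 0.0591]
0.03 0.055 [0.6552 0.1689]
```

Call:
{"api": "drive_tool", "payload": {
  "deltas": [
    {"hand": 0.85,"offset": [0.1,-0.5,-2],"angular": [0,0,-5.7]},
    {"hand": 0.85,"offset": [0.1,-0.5,-6],"angular": [0,0,-5.7]},
    {"hand": 0.85,"offset": [0.1,-0.5,-8.5],"angular": [0,0,-5.7]},
    {"hand": 0.85,"offset": [0.1,-0.5,-9.5],"angular": [0,0,-5.7]},
    {"hand": 0.85,"offset": [0.1,-0.5,-9.5],"angular": [0,0,-5.7]}
  ]
}}

```text
time: 14.22
tool_pos: [0.4032, -0.2391, 0.0112]
tcp_rot: [-3.14, 0.061, 0.001]
wrist_force: [0.7, 0.9, -0.2]
width: 0.852
```

Call:
{"api": "drive_tool", "payload": {
  "deltas": [
    {"hand": 0.5,"offset": [0,0,0],"angular": [0,0,0]},
    {"hand": 0.3,"offset": [0,0,0],"angular": [0,0,0]},
    {"hand": 0.3,"offset": [0,0,0],"angular": [0,0,0]},
    {"hand": 0.3,"offset": [0,0,0],"angular": [0,0,0]}
  ],
  "force": 25
}}

```text
time: 14.72
tool_pos: [0.4043, -0.2403, 0.0128]
tcp_rot: [3.14, -0.064, 0.004]
wrist_force: [-0.7, 2.3, 6.8]
width: 0.508
```

Call:
{"api": "drive_tool", "payload": {
  "deltas": [
    {"hand": 0.3,"offset": [0,0,5],"angular": [0,0,0]},
    {"hand": 0.3,"offset": [0,0,10],"angular": [0,0,0]},
    {"hand": 0.3,"offset": [1.5,2.5,15],"angular": [0,0,0]},
    {"hand": 0.3,"offset": [4,6.5,20],"angular": [0,0,0]},
    {"hand": 0.3,"offset": [6.5,10.5,23],"angular": [0,0,0]},
    {"hand": 0.3,"offset": [9,14.5,24],"angular": [0,0,0]},
    {"hand": 0.3,"offset": [11.5,18.5,24],"angular": [0,0,0]},
    {"hand": 0.3,"offset": [14,22.5,24],"angular": [0,0,0]}
  ]
}}

```text
time: 15.72
tool_pos: [0.5437, -0.0135, 0.2519]
tcp_rot: [3.141, -0.064, 0.002]
wrist_force: [-0.2, -1.2, -0.2]
width: 0.509
```

Call:
{"api": "drive_tool", "payload": {
  "deltas": [
    {"hand": 0.3,"offset": [2.5,4,0],"angular": [0,0,0]},
    {"hand": 0.3,"offset": [5,8,0],"angular": [0,0,0]},
    {"hand": 0.3,"offset": [7.5,12,0],"angular": [0,0,0]},
    {"hand": 0.3,"offset": [9.5,15.5,0],"angular": [0,0,0]},
    {"hand": 0.3,"offset": [11,18,0],"angular": [0,0,0]},
    {"hand": 0.3,"offset": [11,18,0],"angular": [0,0,0]}
  ]
}}

```text
time: 16.48
tool_pos: [0.6534, 0.1669, 0.2506]
tcp_rot: [-3.141, 0.061, 0.001]
wrist_force: [0.1, -1.1, -1.6]
width: 0.506
```

Call:
{"api": "drive_tool", "payload": {
  "deltas": [
    {"hand": 0.3,"offset": [0.1,0.2,-3],"angular": [0,0,0]},
    {"hand": 0.3,"offset": [0.1,0.2,-6],"angular": [0,0,0]},
    {"hand": 0.3,"offset": [0.1,0.2,-8.5],"angular": [0,0,0]},
    {"hand": 0.3,"offset": [0.1,0.2,-9.5],"angular": [0,0,0]},
    {"hand": 0.3,"offset": [0.1,0.2,-10],"angular": [0,0,0]},
    {"hand": 0.3,"offset": [0.1,0.2,-10.1],"angular": [0,0,0]}
  ]
}}

```text
time: 17.23
tool_pos: [0.6545, 0.1671, 0.1511]
tcp_rot: [-3.141, 0.064, -0.002]
wrist_force: [0.2, 0.3, -0.1]
width: 0.508
```

Call:
{"api": "drive_tool", "payload": {
  "deltas": [
    {"hand": 0.3,"offset": [0,0,-0.2],"angular": [0,0,0]},
    {"hand": 0.58,"offset": [0,0,-0.2],"angular": [0,0,0]},
    {"hand": 0.65,"offset": [0,0,-0.2],"angular": [0,0,0]},
    {"hand": 0.65,"offset": [0,0,-0.2],"angular": [0,0,0]},
    {"hand": 0.65,"offset": [0,0,2],"angular": [0,0,0]},
    {"hand": 0.65,"offset": [0,0,6],"angular": [0,0,0]},
    {"hand": 0.85,"offset": [0,-2,11],"angular": [0,0,0]},
    {"hand": 0.85,"offset": [-1,-6.5,11],"angular": [0,0,0]}
  ]
}}

```text
time: 18.23
tool_pos: [0.6481, 0.1036, 0.269]
tcp_rot: [-3.139, 0.06, -0.021]
wrist_force: [1.2, 0.4, -0.5]
width: 0.85
```

Run:
```python
from h import *
s=bot.read_state();print(s["tool_pos"],s["wrist_force"])
snap("top","t6",(180,70,380,270),3); tins("t6")
```

```text
[0.64811131 0.10355048 0.26903469] [ 1.16442498  0.4462522  -0.50333659]
[272.  188.6] 250 27.0 [0.6777 0.1803]
[425.3 234.2] 226 14.0 [ 0.5554 -0.2172]
[481.1 240.4] 226 1.0 [ 0.5379 -0.3617]
[486.3 287.7] 205 67.0 [ 0.4158 -0.3708]
[457.9 321.1] 218 138.0 [ 0.3314 -0.2951]
```

Call:
{"api": "drive_tool", "payload": {
  "deltas": [
    {"hand": 0.85,"offset": [-1.3,-4.5,0],"angular": [0,0,0]},
    {"hand": 0.85,"offset": [-2.6,-9,0],"angular": [0,0,0]},
    {"hand": 0.85,"offset": [-4,-14,0],"angular": [0,0,0]},
    {"hand": 0.85,"offset": [-5.5,-19,0],"angular": [0,0,0]},
    {"hand": 0.85,"offset": [-7,-24,-4],"angular": [0,0,0]},
    {"hand": 0.85,"offset": [-8.4,-29,-8],"angular": [0,0,0]},
    {"hand": 0.85,"offset": [-9.2,-32,-12],"angular": [0,0,0]},
    {"hand": 0.85,"offset": [-9.2,-32,-16],"angular": [0,0,0]}
  ]
}}

```text
time: 19.27
tool_pos: [0.5518, -0.2207, 0.1006]
tcp_rot: [3.139, -0.07, 0.003]
wrist_force: [0.2, 0.3, 0.7]
width: 0.848
```

Call:
{"api": "drive_tool", "payload": {
  "deltas": [
    {"hand": 0.85,"offset": [0.5,0.3,-3],"angular": [0,0,0]},
    {"hand": 0.85,"offset": [0.5,0.3,-6],"angular": [0,0,0]},
    {"hand": 0.85,"offset": [0.5,0.3,-8.2],"angular": [0,0,0]},
    {"hand": 0.85,"offset": [0.5,0.3,-9],"angular": [0,0,0]},
    {"hand": 0.5,"offset": [0.5,0.3,-9],"angular": [0,0,0]},
    {"hand": 0.3,"offset": [0.5,0.3,-9],"angular": [0,0,0]},
    {"hand": 0.3,"offset": [0.5,0.3,-9],"angular": [0,0,0]},
    {"hand": 0.3,"offset": [0.5,0.3,-9],"angular": [0,0,0]}
  ]
}}

```text
time: 20.27
tool_pos: [0.5583, -0.2153, 0.0118]
tcp_rot: [3.14, -0.064, 0.004]
wrist_force: [0.9, 0.9, 6.4]
width: 0.504
```

Call:
{"api": "drive_tool", "payload": {
  "deltas": [
    {"hand": 0.3,"offset": [0,0,5],"angular": [0,0,0]},
    {"hand": 0.3,"offset": [0,0,10],"angular": [0,0,0]},
    {"hand": 0.3,"offset": [0.7,2,14],"angular": [0,0,0]},
    {"hand": 0.3,"offset": [1.8,5.5,18],"angular": [0,0,0]},
    {"hand": 0.3,"offset": [3.2,9.5,22],"angular": [0,0,0]},
    {"hand": 0.3,"offset": [4.6,14,24],"angular": [0,0,0]},
    {"hand": 0.3,"offset": [6.1,18.5,24],"angular": [0,0,0]},
    {"hand": 0.3,"offset": [7.6,22.5,24],"angular": [0,0,0]}
  ]
}}

```text
time: 21.28
tool_pos: [0.6331, 0.0119, 0.2506]
tcp_rot: [-3.141, 0.064, -0.0]
wrist_force: [-0.0, -1.0, -2.1]
width: 0.509
```

Call:
{"api": "drive_tool", "payload": {
  "deltas": [
    {"hand": 0.3,"offset": [1,3,0],"angular": [0,0,0]},
    {"hand": 0.3,"offset": [1.6,4.9,0],"angular": [0,0,0]},
    {"hand": 0.3,"offset": [1.6,4.9,-3],"angular": [0,0,0]},
    {"hand": 0.3,"offset": [1.6,4.9,-5],"angular": [0,0,0]},
    {"hand": 0.3,"offset": [1.6,4.9,-5],"angular": [0,0,0]}
  ]
}}

```text
time: 21.9
tool_pos: [0.6469, 0.0586, 0.1972]
tcp_rot: [3.14, -0.065, -0.009]
wrist_force: [0.1, -0.2, -1.6]
width: 0.505
```

Call:
{"api": "drive_tool", "payload": {
  "deltas": [
    {"hand": 0.3,"offset": [0.2,0,-2],"angular": [0,0,0]},
    {"hand": 0.3,"offset": [0.2,0,-4],"angular": [0,0,0]},
    {"hand": 0.3,"offset": [0.2,0,-4.8],"angular": [0,0,0]},
    {"hand": 0.3,"offset": [0.2,0,-5],"angular": [0,0,0]},
    {"hand": 0.3,"offset": [0.2,0,-5],"angular": [0,0,0]}
  ]
}}

```text
time: 22.52
tool_pos: [0.6513, 0.0593, 0.1505]
tcp_rot: [-3.141, 0.064, -0.001]
wrist_force: [0.3, 0.3, -1.7]
width: 0.506
```

Call:
{"api": "drive_tool", "payload": {
  "deltas": [
    {"hand": 0.58,"offset": [0,0,0],"angular": [0,0,0]},
    {"hand": 0.65,"offset": [0,0,0],"angular": [0,0,0]},
    {"hand": 0.65,"offset": [0,0,0],"angular": [0,0,0]},
    {"hand": 0.65,"offset": [0,0,2],"angular": [0,0,0]},
    {"hand": 0.65,"offset": [0,0,6],"angular": [0,0,0]},
    {"hand": 0.85,"offset": [0,-2,11],"angular": [0,0,0]},
    {"hand": 0.85,"offset": [-1,-6.5,11],"angular": [0,0,0]}
  ]
}}

```text
time: 23.4
tool_pos: [0.6451, -0.0051, 0.2688]
tcp_rot: [-3.141, 0.059, -0.021]
wrist_force: [0.8, -0.7, -0.5]
width: 0.851
```

Run:
```python
from h import *
s=bot.read_state();print(s["tool_pos"],s["wrist_force"])
snap("top","t7",(180,70,380,270),3); tins("t7")
```

```text
[ 0.64514004 -0.00508066  0.26880921] [ 0.79914455 -0.65683734 -0.491013  ]
[272.1 188.4] 275 29.0 [0.6784 0.18  ]
[316.4 189.5] 192 13.0 [0.6747 0.0643]
[481.1 240.5] 225 1.0 [ 0.5379 -0.3616]
[486.3 287.7] 207 68.0 [ 0.4158 -0.3708]
[457.9 321.1] 220 138.0 [ 0.3312 -0.295 ]
```

Call:
{"api": "drive_tool", "payload": {
  "deltas": [
    {"hand": 0.85,"offset": [-1.3,-4.5,0],"angular": [0,0,0]},
    {"hand": 0.85,"offset": [-2.7,-9.5,0],"angular": [0,0,0]},
    {"hand": 0.85,"offset": [-4.1,-14.5,0],"angular": [0,0,0]},
    {"hand": 0.85,"offset": [-5.6,-19.5,0],"angular": [0,0,0]},
    {"hand": 0.85,"offset": [-7,-24.5,-3],"angular": [0,0,0]},
    {"hand": 0.85,"offset": [-8.4,-29,-8],"angular": [0,0,0]},
    {"hand": 0.85,"offset": [-9.6,-33,-12],"angular": [0,0,0]},
    {"hand": 0.85,"offset": [-10.2,-35.5,-15.5],"angular": [0,0,0]}
  ]
}}

```text
time: 24.45
tool_pos: [0.5381, -0.3628, 0.1049]
tcp_rot: [3.14, -0.067, 0.0]
wrist_force: [1.1, -0.1, 0.3]
width: 0.852
```

Call:
{"api": "drive_tool", "payload": {
  "deltas": [
    {"hand": 0.85,"offset": [0.2,0.1,-3],"angular": [0,0,0]},
    {"hand": 0.85,"offset": [0.2,0.1,-6],"angular": [0,0,0]},
    {"hand": 0.85,"offset": [0.2,0.1,-8.5],"angular": [0,0,0]},
    {"hand": 0.85,"offset": [0.2,0.1,-9.4],"angular": [0,0,0]},
    {"hand": 0.5,"offset": [0.2,0.1,-9.4],"angular": [0,0,0]},
    {"hand": 0.3,"offset": [0.2,0.1,-9.4],"angular": [0,0,0]},
    {"hand": 0.3,"offset": [0.2,0.1,-9.4],"angular": [0,0,0]},
    {"hand": 0.3,"offset": [0.2,0.1,-9.4],"angular": [0,0,0]}
  ]
}}

```text
time: 25.45
tool_pos: [0.5421, -0.3604, 0.0129]
tcp_rot: [3.139, -0.064, 0.004]
wrist_force: [0.5, 0.2, 4.6]
width: 0.505
```

Call:
{"api": "drive_tool", "payload": {
  "deltas": [
    {"hand": 0.3,"offset": [0,0,5],"angular": [0,0,0]},
    {"hand": 0.3,"offset": [0,0,10],"angular": [0,0,0]},
    {"hand": 0.3,"offset": [0.3,3,14],"angular": [0,0,0]},
    {"hand": 0.3,"offset": [0.7,7.5,18],"angular": [0,0,0]},
    {"hand": 0.3,"offset": [1.1,12,22],"angular": [0,0,0]},
    {"hand": 0.3,"offset": [1.5,17,24],"angular": [0,0,0]},
    {"hand": 0.3,"offset": [2,22,24],"angular": [0,0,0]},
    {"hand": 0.3,"offset": [2.5,27,24],"angular": [0,0,0]}
  ]
}}

```text
time: 26.45
tool_pos: [0.566, -0.0882, 0.252]
tcp_rot: [3.141, -0.065, 0.002]
wrist_force: [0.3, -0.6, -0.9]
width: 0.503
```

Call:
{"api": "drive_tool", "payload": {
  "deltas": [
    {"hand": 0.3,"offset": [0.4,4.5,0],"angular": [0,0,0]},
    {"hand": 0.3,"offset": [0.8,9,0],"angular": [0,0,0]},
    {"hand": 0.3,"offset": [1.1,13,0],"angular": [0,0,0]},
    {"hand": 0.3,"offset": [1.3,15.2,0],"angular": [0,0,0]},
    {"hand": 0.3,"offset": [1.3,15.2,-3],"angular": [0,0,0]},
    {"hand": 0.3,"offset": [1.3,15.2,-5],"angular": [0,0,0]},
    {"hand": 0.3,"offset": [1.3,15.2,-5],"angular": [0,0,0]}
  ]
}}

```text
time: 27.32
tool_pos: [0.577, 0.0619, 0.1986]
tcp_rot: [3.14, -0.065, -0.008]
wrist_force: [-0.2, -1.4, -0.9]
width: 0.502
```

Call:
{"api": "drive_tool", "payload": {
  "deltas": [
    {"hand": 0.3,"offset": [0.2,0,-2],"angular": [0,0,0]},
    {"hand": 0.3,"offset": [0.2,0,-4],"angular": [0,0,0]},
    {"hand": 0.3,"offset": [0.2,0,-4.8],"angular": [0,0,0]},
    {"hand": 0.3,"offset": [0.2,0,-5],"angular": [0,0,0]},
    {"hand": 0.3,"offset": [0.2,0,-5],"angular": [0,0,0]}
  ]
}}

```text
time: 27.95
tool_pos: [0.5813, 0.0622, 0.1515]
tcp_rot: [-3.141, 0.064, -0.001]
wrist_force: [0.3, -0.0, 0.4]
width: 0.507
```

Call:
{"api": "drive_tool", "payload": {
  "deltas": [
    {"hand": 0.58,"offset": [0,0,0],"angular": [0,0,0]},
    {"hand": 0.65,"offset": [0,0,0],"angular": [0,0,0]},
    {"hand": 0.65,"offset": [0,0,0],"angular": [0,0,0]},
    {"hand": 0.65,"offset": [0,0,2],"angular": [0,0,0]},
    {"hand": 0.65,"offset": [0,0,6],"angular": [0,0,0]},
    {"hand": 0.85,"offset": [0,-2,11],"angular": [0,0,0]},
    {"hand": 0.85,"offset": [-1,-6.5,11],"angular": [0,0,0]},
    {"hand": 0.85,"offset": [-2.5,-11,11],"angular": [0,0,0]}
  ]
}}

```text
time: 28.95
tool_pos: [0.5571, -0.0487, 0.2645]
tcp_rot: [3.14, -0.062, 0.007]
wrist_force: [-0.3, -0.2, -0.4]
width: 0.85
```

Run:
```python
from h import *
s=bot.read_state();print(s["tool_pos"],s["wrist_force"])
snap("top","t8",(180,70,380,270),3); tins("t8")
```

```text
[ 0.55707436 -0.04870342  0.26453263] [-0.29266689 -0.16015315 -0.35225569]
[272.1 188.4] 273 29.0 [0.6784 0.18  ]
[318.7 189.2] 273 14.0 [0.6754 0.0583]
[317.6 220.1] 276 1.0 [0.5943 0.0618]
[507.  287.7] 205 67.0 [ 0.4154 -0.4242]
[458.  321.1] 217 138.0 [ 0.3314 -0.2952]
```

Green was knocked aside to (507,288), world (.415,-.424); its hue and area are unchanged, so it's still upright. I'll go there.

Call:
{"api": "drive_tool", "payload": {
  "deltas": [
    {"hand": 0.85,"offset": [-1.7,-4.5,0],"angular": [0,0,0]},
    {"hand": 0.85,"offset": [-3.4,-9,0],"angular": [0,0,0]},
    {"hand": 0.85,"offset": [-5.2,-14,0],"angular": [0,0,0]},
    {"hand": 0.85,"offset": [-7,-19,0],"angular": [0,0,0]},
    {"hand": 0.85,"offset": [-9,-24,0],"angular": [0,0,0]},
    {"hand": 0.85,"offset": [-10.8,-29,-3],"angular": [0,0,0]},
    {"hand": 0.85,"offset": [-12.5,-33.5,-6],"angular": [0,0,0]},
    {"hand": 0.85,"offset": [-14,-37.5,-9],"angular": [0,0,0]}
  ]
}}

```text
time: 30.0
tool_pos: [0.4158, -0.4249, 0.1723]
tcp_rot: [3.139, -0.065, 0.003]
wrist_force: [1.1, -0.3, 0.3]
width: 0.849
```

Run:
```python
from h import *
d=snap("wrist","w9",None,.8)
s=bot.read_state();print(s["tool_pos"],s["tcp_rot"],s["q"])
hsv=cv2.cvtColor(d["frame"],cv2.COLOR_BGR2HSV)
m=((abs(hsv[...,0].astype(int)-67)<10)&(hsv[...,1]>120)).astype(np.uint8)
n,l,st,c=cv2.connectedComponentsWithStats(m)
for i in range(1,n):
    if st[i,4]>200: print(c[i],st[i],ray("w9",*c[i],.036))
```

```text
[ 0.41219572 -0.42732318  0.16742146] [ 3.14016792 -0.06765848 -0.0066023 ] [-0.84328676  0.16126975  1.84875377 -0.00391571  1.13393026  0.7722561 ]
[323.13070925 225.09060527] [ 294  196   59   60 2693] [ 0.41659413 -0.42394511  0.036     ]
```

View pics/w9.png

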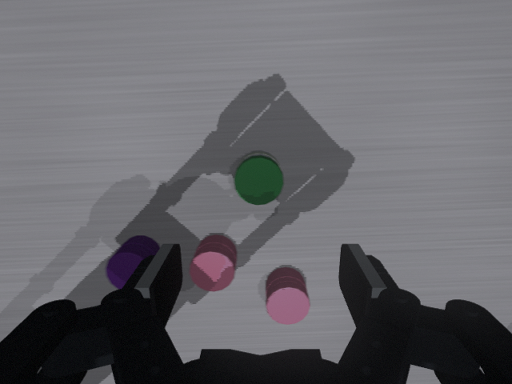

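Green is at (258,180) in the view, upright. The pinks at (214,265) and (288,298) and purple at (133,262) are clear of the fingers' path.

Call:
{"api": "drive_tool", "payload": {
  "deltas": [
    {"hand": 0.85,"offset": [0.4,0.3,-4],"angular": [0,0,0]},
    {"hand": 0.85,"offset": [0.4,0.3,-8],"angular": [0,0,0]},
    {"hand": 0.85,"offset": [0.4,0.3,-12],"angular": [0,0,0]},
    {"hand": 0.85,"offset": [0.4,0.3,-14.8],"angular": [0,0,0]},
    {"hand": 0.85,"offset": [0.4,0.3,-15.7],"angular": [0,0,0]},
    {"hand": 0.85,"offset": [0.4,0.3,-15.7],"angular": [0,0,0]}
  ]
}}

```text
time: 30.8
tool_pos: [0.4205, -0.4199, 0.0149]
tcp_rot: [3.141, -0.064, 0.0]
wrist_force: [1.0, -0.8, -1.0]
width: 0.852
```

Call:
{"api": "drive_tool", "payload": {
  "deltas": [
    {"hand": 0.5,"offset": [0,0,0],"angular": [0,0,0]},
    {"hand": 0.3,"offset": [0,0,0],"angular": [0,0,0]},
    {"hand": 0.3,"offset": [0,0,0],"angular": [0,0,0]},
    {"hand": 0.3,"offset": [0,0,0],"angular": [0,0,0]}
  ]
}}

```text
time: 31.3
tool_pos: [0.4213, -0.4211, 0.0164]
tcp_rot: [3.138, -0.064, 0.004]
wrist_force: [0.3, 0.1, 6.2]
width: 0.505
```

Call:
{"api": "drive_tool", "payload": {
  "deltas": [
    {"hand": 0.3,"offset": [0,0,5],"angular": [0,0,0]},
    {"hand": 0.3,"offset": [0,0,10],"angular": [0,0,0]},
    {"hand": 0.3,"offset": [0.8,3,14],"angular": [0,0,0]},
    {"hand": 0.3,"offset": [2.1,7.5,18],"angular": [0,0,0]},
    {"hand": 0.3,"offset": [3.4,12,22],"angular": [0,0,0]},
    {"hand": 0.3,"offset": [4.7,17,24],"angular": [0,0,0]},
    {"hand": 0.3,"offset": [6.1,22,24],"angular": [0,0,0]},
    {"hand": 0.3,"offset": [7.5,27,24],"angular": [0,0,0]}
  ]
}}

```text
time: 32.3
tool_pos: [0.4952, -0.1481, 0.2551]
tcp_rot: [3.141, -0.065, 0.002]
wrist_force: [0.2, -0.1, -0.8]
width: 0.503
```

Call:
{"api": "drive_tool", "payload": {
  "deltas": [
    {"hand": 0.3,"offset": [1.3,4.5,0],"angular": [0,0,0]},
    {"hand": 0.3,"offset": [2.6,9.2,0],"angular": [0,0,0]},
    {"hand": 0.3,"offset": [3.9,14,0],"angular": [0,0,0]},
    {"hand": 0.3,"offset": [5.2,19,0],"angular": [0,0,0]},
    {"hand": 0.3,"offset": [6.6,24,0],"angular": [0,0,0]},
    {"hand": 0.3,"offset": [7.8,28.5,0],"angular": [0,0,0]},
    {"hand": 0.3,"offset": [9,32.3,0],"angular": [0,0,0]},
    {"hand": 0.3,"offset": [9,32.3,0],"angular": [0,0,0]}
  ]
}}

```text
time: 33.3
tool_pos: [0.5851, 0.1758, 0.2539]
tcp_rot: [-3.14, 0.059, 0.001]
wrist_force: [0.2, -0.9, -1.5]
width: 0.506
```

Call:
{"api": "drive_tool", "payload": {
  "deltas": [
    {"hand": 0.3,"offset": [0.2,-0.4,-4],"angular": [0,0,0]},
    {"hand": 0.3,"offset": [0.2,-0.4,-7],"angular": [0,0,0]},
    {"hand": 0.3,"offset": [0.2,-0.4,-9],"angular": [0,0,0]},
    {"hand": 0.3,"offset": [0.2,-0.4,-9.9],"angular": [0,0,0]},
    {"hand": 0.3,"offset": [0.2,-0.4,-10],"angular": [0,0,0]},
    {"hand": 0.3,"offset": [0.2,-0.4,-10],"angular": [0,0,0]}
  ]
}}

```text
time: 34.05
tool_pos: [0.588, 0.1694, 0.1556]
tcp_rot: [-3.14, 0.064, -0.003]
wrist_force: [-0.2, 0.4, -1.7]
width: 0.503
```

Call:
{"api": "drive_tool", "payload": {
  "deltas": [
    {"hand": 0.58,"offset": [0,0,0],"angular": [0,0,0]},
    {"hand": 0.65,"offset": [0,0,0],"angular": [0,0,0]},
    {"hand": 0.65,"offset": [0,0,0],"angular": [0,0,0]},
    {"hand": 0.65,"offset": [0,0,2],"angular": [0,0,0]},
    {"hand": 0.65,"offset": [0,0,6],"angular": [0,0,0]},
    {"hand": 0.85,"offset": [-2,-2,13],"angular": [0,0,0]},
    {"hand": 0.85,"offset": [-5,-3,13],"angular": [0,0,0]},
    {"hand": 0.4,"offset": [-9,-4.5,13],"angular": [0,0,0]}
  ]
}}

```text
time: 35.05
tool_pos: [0.4981, 0.1242, 0.2886]
tcp_rot: [-3.14, 0.064, -0.01]
wrist_force: [-0.6, 1.3, -0.2]
width: 0.659
```

Call:
{"api": "drive_tool", "payload": {
  "deltas": [
    {"hand": 0.4,"offset": [0,0,0],"angular": [0,0,10.5]},
    {"hand": 0.4,"offset": [0,0,0],"angular": [0,0,21]},
    {"hand": 0.4,"offset": [0,0,0],"angular": [0,0,31.5]},
    {"hand": 0.4,"offset": [0,0,0],"angular": [0,0,42]},
    {"hand": 0.4,"offset": [0,0,0],"angular": [0,0,52.5]},
    {"hand": 0.4,"offset": [0,0,0],"angular": [0,0,63]},
    {"hand": 0.4,"offset": [0,0,0],"angular": [0,0,73.5]},
    {"hand": 0.4,"offset": [0,0,0],"angular": [0,0,84]}
  ]
}}

```text
time: 36.05
tool_pos: [0.4974, 0.1243, 0.2861]
tcp_rot: [2.37, 2.061, 0.003]
wrist_force: [0.6, 0.2, 0.0]
width: 0.404
```

Run:
```python
from h import *
s=bot.read_state();print(s["tool_pos"],s["tcp_rot"],s["wrist_force"])
d=snap("wrist","w10")
snap("top","t10",(180,70,380,270),3); tins("t10")
f=cv2.imread("pics/t10.png"); cv2.imwrite("pics/c10.png",np.hstack([cv2.resize(f,(400,400)),cv2.resize(d["frame"],(400,400))]))
```

```text
[0.4973575  0.12433801 0.28608655] [2.37002721 2.06064407 0.00278992] [0.60229118 0.17338449 0.0032818 ]
[272.1 188.4] 274 29.0 [0.6784 0.1799]
[318.7 189.2] 273 14.0 [0.6755 0.0585]
[323.1 218.4] 75 1.0 [0.5986 0.0475]
[458.  321.1] 218 138.0 [ 0.3312 -0.2952]
```

View pics/c10.png

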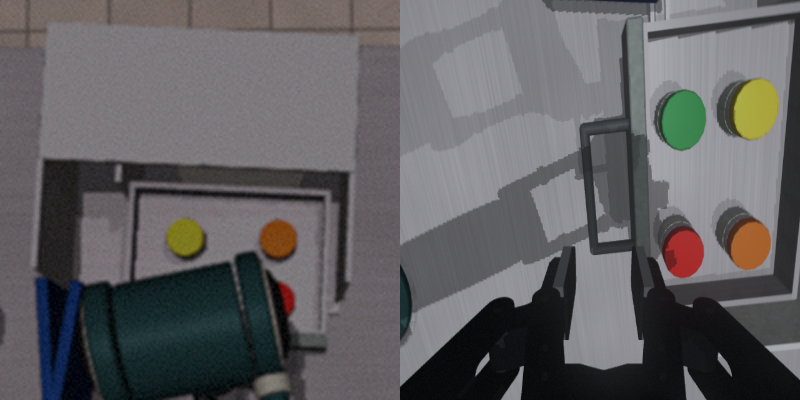

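The wrist view shows all four tins upright in the drawer. Next I'll grip the drawer handle and push.

Call:
{"api": "drive_tool", "payload": {
  "deltas": [
    {"hand": 0.4,"offset": [-1.4,0.2,-2],"angular": [0,0,5.3]},
    {"hand": 0.4,"offset": [-1.4,0.2,-6],"angular": [0,0,5.3]},
    {"hand": 0.4,"offset": [-1.4,0.2,-10],"angular": [0,0,5.3]},
    {"hand": 0.4,"offset": [-1.4,0.2,-13],"angular": [0,0,5.3]},
    {"hand": 0.4,"offset": [-1.4,0.2,-14],"angular": [0,0,5.3]},
    {"hand": 0.4,"offset": [-1.4,0.2,-14],"angular": [0,0,5.3]}
  ]
}}

```text
time: 36.9
tool_pos: [0.4832, 0.1263, 0.1447]
tcp_rot: [-2.281, -2.16, 0.0]
wrist_force: [0.3, -0.5, 0.4]
width: 0.398
```

Call:
{"api": "drive_tool", "payload": {
  "deltas": [
    {"hand": 0.2,"offset": [0,0,0],"angular": [0,0,0]},
    {"hand": 0,"offset": [0,0,0],"angular": [0,0,0]},
    {"hand": 0,"offset": [0,0,0],"angular": [0,0,0]},
    {"hand": 0,"offset": [0,0,0],"angular": [0,0,0]}
  ]
}}

```text
time: 37.4
tool_pos: [0.4843, 0.1266, 0.1461]
tcp_rot: [2.279, 2.161, 0.004]
wrist_force: [-1.5, 0.2, 5.1]
width: 0.107
```

Call:
{"api": "drive_tool", "payload": {
  "deltas": [
    {"hand": 0,"offset": [0.4,0,0],"angular": [0,0,0]},
    {"hand": 0,"offset": [1.2,-0.1,0],"angular": [0,0,0]},
    {"hand": 0,"offset": [2.4,-0.1,0],"angular": [0,0,0]},
    {"hand": 0,"offset": [3.6,-0.2,0],"angular": [0,0,0]},
    {"hand": 0,"offset": [4.8,-0.2,0],"angular": [0,0,0]},
    {"hand": 0,"offset": [6,-0.3,0],"angular": [0,0,0]},
    {"hand": 0,"offset": [7.2,-0.3,0],"angular": [0,0,0]},
    {"hand": 0,"offset": [8.4,-0.4,0],"angular": [0,0,0]}
  ]
}}

```text
time: 38.4
tool_pos: [0.5683, 0.1222, 0.1461]
tcp_rot: [2.279, 2.161, 0.002]
wrist_force: [-2.3, -0.7, 6.3]
width: 0.106
```

Call:
{"api": "drive_tool", "payload": {
  "deltas": [
    {"hand": 0,"offset": [1.2,-0.1,0],"angular": [0,0,0]},
    {"hand": 0,"offset": [2.4,-0.1,0],"angular": [0,0,0]},
    {"hand": 0,"offset": [3.6,-0.2,0],"angular": [0,0,0]},
    {"hand": 0,"offset": [4.6,-0.2,0],"angular": [0,0,0]},
    {"hand": 0,"offset": [5.4,-0.3,0],"angular": [0,0,0]},
    {"hand": 0,"offset": [6.1,-0.3,0],"angular": [0,0,0]},
    {"hand": 0,"offset": [6.5,-0.3,0],"angular": [0,0,0]},
    {"hand": 0,"offset": [6.5,-0.3,0],"angular": [0,0,0]}
  ]
}}

```text
time: 39.4
tool_pos: [0.6326, 0.1189, 0.1461]
tcp_rot: [2.279, 2.161, 0.0]
wrist_force: [-2.6, -1.9, 7.4]
width: 0.106
```

Call:
{"api": "drive_tool", "payload": {
  "deltas": [
    {"hand": 0,"offset": [0.3,0,0],"angular": [0,0,0]},
    {"hand": 0,"offset": [0.6,0,0],"angular": [0,0,0]},
    {"hand": 0,"offset": [0.6,0,0],"angular": [0,0,0]}
  ]
}}

```text
time: 39.78
tool_pos: [0.6326, 0.1189, 0.146]
tcp_rot: [-2.274, -2.157, 0.015]
wrist_force: [-19.6, -1.6, 20.0]
width: 0.11
```

Call:
{"api": "drive_tool", "payload": {
  "deltas": [
    {"hand": 0.15,"offset": [-0.6,0,0],"angular": [0,0,0]},
    {"hand": 0.35,"offset": [-0.6,0,0],"angular": [0,0,0]},
    {"hand": 0.4,"offset": [-0.6,0,0],"angular": [0,0,0]},
    {"hand": 0.4,"offset": [-0.6,0,3],"angular": [0,0,0]},
    {"hand": 0.4,"offset": [-0.6,0,8],"angular": [0,0,0]},
    {"hand": 0.4,"offset": [-1,0.5,14],"angular": [0,0,0]},
    {"hand": 0.4,"offset": [-3,3.5,15],"angular": [0,0,4]},
    {"hand": 0.4,"offset": [-5.5,7.5,15],"angular": [0,0,7]}
  ]
}}

```text
time: 40.78
tool_pos: [0.5845, 0.1946, 0.2968]
tcp_rot: [2.142, 2.295, 0.007]
wrist_force: [0.2, 0.3, -0.0]
width: 0.401
```

Call:
{"api": "drive_tool", "payload": {
  "deltas": [
    {"hand": 0.4,"offset": [-2.8,4,0],"angular": [0,0,0]},
    {"hand": 0.4,"offset": [-5.6,8,0],"angular": [0,0,0]},
    {"hand": 0.4,"offset": [-8.4,12,0],"angular": [0,0,0]},
    {"hand": 0.4,"offset": [-11,15.5,0],"angular": [0,0,0]},
    {"hand": 0.4,"offset": [-12.2,17.2,0],"angular": [0,0,0]},
    {"hand": 0.4,"offset": [-12.2,17.2,0],"angular": [0,0,0]}
  ]
}}

```text
time: 41.52
tool_pos: [0.4608, 0.3671, 0.2941]
tcp_rot: [2.14, 2.299, -0.0]
wrist_force: [-0.2, 0.3, 0.1]
width: 0.399
```

Run:
```python
from h import *
d=snap("wrist","w11"); e=snap("top","t11",(180,70,380,270),3)
f=cv2.imread("pics/t11.png"); cv2.imwrite("pics/c11.png",np.hstack([cv2.resize(f,(400,400)),cv2.resize(d["frame"][:,80:560],(400,400))]))
s=bot.read_state();print(s["tool_pos"],s["tcp_rot"])
print((proj("w11",(.4565,.3655,.182))-[80,0])/1.2+[400,0])
```

```text
[0.46176552 0.36563569 0.29412843] [ 2.14287678e+00  2.29609344e+00 -4.42480395e-04]
[598.90879499 197.28396372]
```

View pics/c11.png

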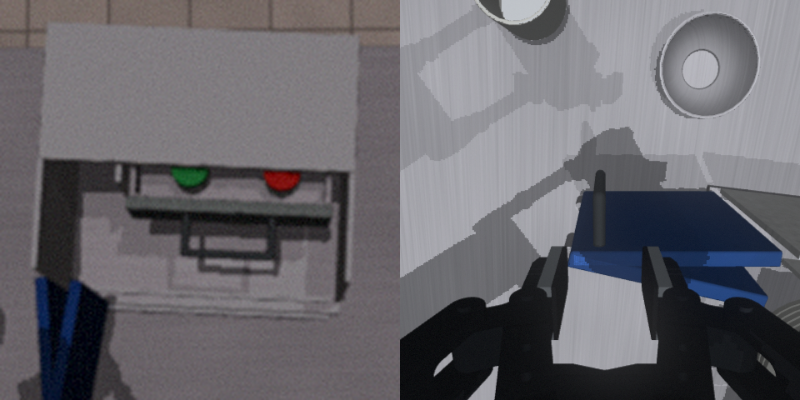

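The drawer is shut, with green and red upright in the strip. The door handle is at (599,172-245), as predicted. I'll grip it.

Call:
{"api": "drive_tool", "payload": {
  "deltas": [
    {"hand": 0.4,"offset": [-0.4,0,-4],"angular": [0,0,0]},
    {"hand": 0.4,"offset": [-0.4,0,-8],"angular": [0,0,0]},
    {"hand": 0.4,"offset": [-0.4,0,-12],"angular": [0,0,0]},
    {"hand": 0.4,"offset": [-0.4,0,-14.5],"angular": [0,0,0]},
    {"hand": 0.4,"offset": [-0.4,0,-15.5],"angular": [0,0,0]},
    {"hand": 0.4,"offset": [-0.4,0,-15.5],"angular": [0,0,0]}
  ]
}}

```text
time: 42.38
tool_pos: [0.4576, 0.3654, 0.139]
tcp_rot: [2.145, 2.296, -0.001]
wrist_force: [0.4, -0.5, 0.3]
width: 0.397
```

Call:
{"api": "drive_tool", "payload": {
  "deltas": [
    {"hand": 0.2,"offset": [0,0,0],"angular": [0,0,0]},
    {"hand": 0,"offset": [0,0,0],"angular": [0,0,0]},
    {"hand": 0,"offset": [0,0,0],"angular": [0,0,0]},
    {"hand": 0,"offset": [0,0,0],"angular": [0,0,0]}
  ]
}}

```text
time: 42.88
tool_pos: [0.4565, 0.3667, 0.141]
tcp_rot: [-2.142, -2.296, -0.0]
wrist_force: [-5.0, -1.3, 5.2]
width: 0.107
```

Run:
```python
from h import *
import math
s=bot.read_state();x=s["tool_pos"][:2];print(s["tool_pos"],s["tcp_rot"],s["wrist_force"],s["width"])
# circle through the three measured handle points
A=np.array([[.5461,.1884],[.4699,.2580],[.4566,.3655]])
from scipy.optimize import fsolve
p=np.array([.603,.3275]); 
print(np.linalg.norm(A-p,axis=1))
p=np.array([.603,.3275]);R=.1524
r=x-p;a0=math.atan2(r[1],r[0])
for k in range(1,17):
    d=83.1/16*k;a=a0+math.radians(d);q=p+R*np.array([math.cos(a),math.sin(a)])-x;print(k,round(d,1),(q*100).round(2))
```

```text
[0.45645553 0.36672876 0.14099235] [-2.14246804e+00 -2.29634878e+00 -3.46558963e-04] [-4.97456554 -1.2768509   5.16637935] 0.1072646212284905
[0.15028779 0.15015279 0.15125131]
1 5.2 [-0.36 -1.33]
2 10.4 [-0.54 -2.7 ]
3 15.6 [-0.58 -4.08]
4 20.8 [-0.51 -5.46]
5 26.0 [-0.31 -6.83]
6 31.2 [ 0.02 -8.17]
7 36.4 [ 0.46 -9.48]
8 41.5 [  1.02 -10.74]
9 46.7 [  1.7  -11.94]
10 51.9 [  2.48 -13.08]
11 57.1 [  3.35 -14.15]
12 62.3 [  4.33 -15.13]
13 67.5 [  5.38 -16.02]
14 72.7 [  6.52 -16.81]
15 77.9 [  7.72 -17.49]
16 83.1 [  8.97 -18.06]
```

Call:
{"api": "drive_tool", "payload": {
  "deltas": [
    {"hand": 0,"offset": [-0.3,-1.3,0],"angular": [0,0,5]},
    {"hand": 0,"offset": [-0.4,-2.7,0],"angular": [0,0,10.5]},
    {"hand": 0,"offset": [-0.5,-4.1,0],"angular": [0,0,15.5]},
    {"hand": 0,"offset": [-0.4,-5.4,0],"angular": [0,0,21]},
    {"hand": 0,"offset": [-0.2,-6.8,0],"angular": [0,0,26]},
    {"hand": 0,"offset": [0.1,-8.1,0],"angular": [0,0,31]},
    {"hand": 0,"offset": [0.6,-9.4,0],"angular": [0,0,36.5]},
    {"hand": 0,"offset": [1.1,-10.7,0],"angular": [0,0,41.5]}
  ]
}}

```text
time: 43.88
tool_pos: [0.4682, 0.2596, 0.141]
tcp_rot: [1.186, 2.909, 0.003]
wrist_force: [-1.3, 2.0, 2.8]
width: 0.109
```

Call:
{"api": "drive_tool", "payload": {
  "deltas": [
    {"hand": 0,"offset": [0.7,-1.2,0],"angular": [0,0,5]},
    {"hand": 0,"offset": [1.5,-2.3,0],"angular": [0,0,10]},
    {"hand": 0,"offset": [2.3,-3.4,0],"angular": [0,0,15.5]},
    {"hand": 0,"offset": [3.3,-4.4,0],"angular": [0,0,20.5]},
    {"hand": 0,"offset": [4.3,-5.2,0],"angular": [0,0,26]},
    {"hand": 0,"offset": [5.5,-6,0],"angular": [0,0,31]},
    {"hand": 0,"offset": [6.7,-6.7,0],"angular": [0,0,36]},
    {"hand": 0,"offset": [7.7,-7.2,0],"angular": [0,0,41]}
  ]
}}

```text
time: 44.88
tool_pos: [0.5462, 0.1875, 0.141]
tcp_rot: [0.093, 3.138, 0.002]
wrist_force: [-0.9, 1.5, 3.0]
width: 0.103
```

Call:
{"api": "drive_tool", "payload": {
  "deltas": [
    {"hand": 0,"offset": [0.3,-0.1,0],"angular": [0,0,1]},
    {"hand": 0,"offset": [0.6,-0.2,0],"angular": [0,0,2]},
    {"hand": 0,"offset": [0.6,-0.2,0],"angular": [0,0,2]}
  ]
}}

```text
time: 45.25
tool_pos: [0.5491, 0.1864, 0.1409]
tcp_rot: [-0.044, -3.138, -0.002]
wrist_force: [-10.8, 1.9, 11.1]
width: 0.111
```

Call:
{"api": "drive_tool", "payload": {
  "deltas": [
    {"hand": 0,"offset": [0.3,-0.1,0],"angular": [0,0,0]},
    {"hand": 0,"offset": [0.5,-0.1,0],"angular": [0,0,0]},
    {"hand": 0,"offset": [0.5,-0.1,0],"angular": [0,0,0]}
  ]
}}

```text
time: 45.62
tool_pos: [0.5497, 0.1863, 0.1405]
tcp_rot: [-0.044, -3.129, -0.003]
wrist_force: [-21.7, 5.0, 18.4]
width: 0.106
```

Call:
{"api": "drive_tool", "payload": {
  "deltas": [
    {"hand": 0,"offset": [-0.5,0.1,0],"angular": [0,0,0]},
    {"hand": 0.3,"offset": [-0.6,0.1,0],"angular": [0,0,0]},
    {"hand": 0.5,"offset": [-0.6,0.1,0],"angular": [0,0,0]},
    {"hand": 0.5,"offset": [-0.6,0.1,0],"angular": [0,0,0]},
    {"hand": 0.5,"offset": [-0.6,0.1,3],"angular": [0,0,0]},
    {"hand": 0.5,"offset": [-0.6,0.1,8],"angular": [0,0,0]},
    {"hand": 0.5,"offset": [-2,0.1,14],"angular": [0,0,0]},
    {"hand": 0.5,"offset": [-6,0.1,18],"angular": [0,0,0]}
  ]
}}

```text
time: 46.62
tool_pos: [0.4977, 0.1853, 0.3225]
tcp_rot: [0.044, 3.137, 0.002]
wrist_force: [-0.0, 0.3, -0.1]
width: 0.499
```

Call:
{"api": "drive_tool", "payload": {
  "deltas": [
    {"hand": 0.5,"offset": [-2,4,1],"angular": [0,0,0]},
    {"hand": 0.5,"offset": [-4,9,1],"angular": [0,0,0]},
    {"hand": 0.5,"offset": [-6,14,1],"angular": [0,0,0]},
    {"hand": 0.5,"offset": [-8,18,1],"angular": [0,0,0]},
    {"hand": 0.5,"offset": [-9,20,1],"angular": [0,0,0]},
    {"hand": 0.5,"offset": [-9,20,1],"angular": [0,0,0]}
  ]
}}

```text
time: 47.38
tool_pos: [0.4054, 0.3864, 0.3289]
tcp_rot: [-0.038, -3.141, 0.001]
wrist_force: [-0.5, 0.1, 0.2]
width: 0.499
```

Run:
```python
from h import *
e=snap("top","t12",(180,70,380,270),3); g=snap("scene","s12")
f=cv2.imread("pics/t12.png"); cv2.imwrite("pics/c12.png",np.hstack([cv2.resize(f,(400,400)),cv2.resize(g["frame"][180:400,280:500],(400,400))]))
s=bot.read_state();print(s["tool_pos"],s["wrist_force"])
a,b=cv2.imread("pics/top0_full.png"),e["frame"]; print([ (n,cv2.absdiff(a,b)[v0:v1,u0:u1].mean()) for n,u0,u1,v0,v1 in(("jar",400,436,145,185),("bowl",132,182,208,258),("mug",105,145,292,335),("pinks",445,530,308,350))])
```

```text
[0.40634688 0.38490828 0.32901846] [ 1.3071067  -0.3115483   0.45890611]
[('jar', np.float64(5.638888888888889)), ('bowl', np.float64(5.365466666666666)), ('mug', np.float64(45.14922480620155)), ('pinks', np.float64(5.709430438842204))]
```

View pics/c12.png

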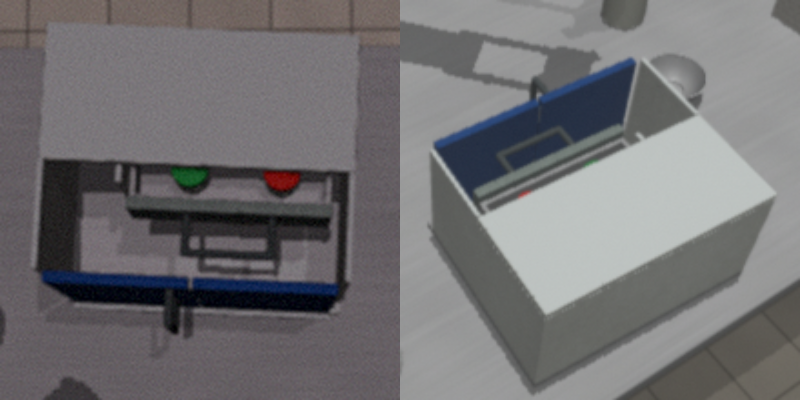

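Both panels lie in one line: (42,275)-(187,282) and (193,284)-(338,290). The drawer is shut with the tins upright. The mug's image difference is most likely the arm overhead, since the gripper never went near it. Handing in.

```bash
python3 -c "
from workcell import bot
print(bot.finish_job())"
```

```text
the job is handed in; nothing more can be done
None
```

The job is done and handed in at about 47 s of the 210 s. I folded the door back to its stop and pulled the drawer all the way out. All four tins (yellow, orange, red, green) went upright onto the drawer floor. Then I pushed the drawer shut to its stop and closed the door flat to its stop. Green had been knocked about 5 cm aside during the run, so I located it again before picking it up.

**Last checks:**
- **Door and drawer:** in the final pictures both door panels lie in one straight line and the drawer is back in its starting position.
- **Tins:** before the drawer was shut, all four were seen standing upright. At the end only green and red are visible, still upright; yellow and orange are under the top plate.
- **Bystanders:** the jar, the bowl and the area of the pink and purple look-alikes match their starting images.
- **Mug, not confirmed:** its area differs from the starting image. I put that down to the arm being over it in the top view; the gripper never went near it, but I did not check further.

The highest wrist force I read was about 30 N, while pressing the door, and the drawer, against their stops.

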